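Clear the blanks, load the tube blocks into the block station and clamp them

ROBOT

A 7-joint arm with a two-finger parallel gripper is mounted at the origin on the work surface. World frame = base frame: x ahead of the robot, y to its left, z up, the work surface at z = 0. Lengths are in m, angles in rad, forces in N, time in s.
With the tool pointing down it reaches from about 0.425 to 0.875 m from the base axis. Payload 4.7 kg.
Tool frame: the origin (TCP) lies between the finger pads; the fingertips stand bot.tip_reach ahead of it and the grasp point (between the pads) lies 3 mm ahead of it (bot.tip_reach is the distance from the TCP to the fingertips, in m); z points along the fingers, y is the line along which they close (so a half turn about z gives the same grasp; the last joint's range is limited). The gripper opens to 85 mm and grips with 20 to 120 N. Pads are 22 mm wide; open, the fingers measure 114 mm over their backs; the gripper's body (76 mm by 85 mm) begins 54 mm behind the grasp point. The pads swing forward as they close: fully open they stand 13 mm farther back than shut.
Start: joints at [1.353, 0.321, -0.07, 1.45, 0.023, 1.371, -0.057], TCP at [0.149, -0.633, 0.253] pointing down, gripper open.
Joint ranges: [-2.86, 2.86], [-0.3, 2.09], [-1.38, 1.24], [0.06, 2.45], [-1.56, 4.7], [0.09, 2.05], [-2.69, 2.69]. Speed limits (rad/s): [2.57, 2.57, 3.14, 3.14, 3.14, 3.14, 3.14].

INTERFACE

Orientations are given as a rotation vector (axis times angle).
In Python, from bench import bot gives the robot as it stands. The module is installed in compiled form; this text tells all that it offers.
- The arm moves only by the tool carry_out, never from a script. Its argument "series" is a list of rows, each a list of 5 numbers: the closure, from -1 (fully open) to 1 (shut), then the shift along the world's x, y, z in mm, then the turn about the world's z in degrees. A call has 1 to 20 rows; each row shifts and turns the commanded pose from where the row before left it; what a row does not reach is not made up. A row lasts 1/12 s, in which the tool goes at most 41.7 mm and 7.16 degrees, less where a joint would pass 70% of its speed; a pose out of reach is approached as far as the arm can. A call is refused whole if a number of a shift passes 41.7 or a number of a turn 7.16, either way. A call with a gripper value outside its range is refused whole. The fingers move at their own pace and stop on an object; the grip force is fixed at half the most. Time passes only in rows, so rows that do not move let the fingers close. It gives the time, the measured TCP pose, the force, the opening and the grip force at its end, in the units of the state.
- bot.get_state(): the state, without advancing time (a new reading comes with each control period).
- bot.camera(name): name is "scene" or "top" or "wrist"; returns a dict with "img" (480x640x3 uint8, red, green, blue), "fov_y" (degrees; the focal length in pixels is half the picture's height over the tangent of half this angle, whatever the lens; pixels are square), "cx", "cy" (the principal point, pixels), "k1" (the pictures are not rectified: a ray, as slopes to the right and down, at radius r is drawn at 1 + k1 r^2 times it, then the intrinsics apply), "extrinsics" (4x4, takes a point from camera to world coordinates). Camera axes: x right, y up, looking along -z (the intrinsics and any distortion apply to the point x, -y, -z); pixel columns grow to the right and rows downward; lengths in m; the calibration is good to about 2 mm. A picture is of the moment at which its call begins. There is no depth.
- bot.finish_job(): hands the job in; it is judged then, once.
The state is a dict: "time_s": time; "joint_positions": joint angles; "joint_vel": joint speeds; "joint_efforts": joint torques, N m; "tool_pos": TCP position; "tool_rot": TCP orientation; "ft_force": force on the tool from outside, world axes, zero at the start; "torque": the same for the moment, N m; "grip_width": finger opening in m; "grip_force": force on a finger pad.
Only numpy, scipy, OpenCV 4.12 (cv2) and the standard library are available. Lean on these libraries where they do the work, as an engineer would, in place of code of your own. Each camera call takes 0.05 s, during which the arm holds its last target. There are 200 camera calls.

TASK

Get the block station ready for a run: swing its cam lever over to free the clamp bar, slide the bar fully back, lift every white dust blank out of the bays and put it in the steel tray, and set every aluminium tube block that is on the bench into a bay of its own, seated flat and square on the bay's floor (any bay, either way round). When all that is done, slide the bar home over the blocks and swing the cam lever fully back to lock it. Leave the bottle, the tip box and the orange tube rack where they are.

Things in the scene. Friction and masses are not known exactly. Their poses are not given: they have to be found in the camera images.
- station: White block station fixed to the bench, aluminium deck 70 mm high with three bays in a row along y. Origin: on the bench under the middle bay's centre; x points from the control panel (near side) to the far side, y to the left, where the lever stands. It spans x -50..115, y -135..135 mm. Guide rails for the bar at y = +-127 mm (12 mm wide, x 13..113 mm) rise to 99 mm.
- bay0 (a point): Centre of the floor of the right-hand (-y) bay (seen from the robot): a pocket 74 mm (station y) x 48 mm (x), 12 mm deep, floor 58 mm and rim 70 mm above the bench. A seated block has its origin here and its top 98 mm above the bench. Axes as the station's. Bays are 78 mm apart, at station x = 0, so seated blocks stand 8 mm apart end to end.
- bay1 (a point): Centre of the floor of the middle bay (seen from the robot): a pocket 74 mm (station y) x 48 mm (x), 12 mm deep, floor 58 mm and rim 70 mm above the bench. A seated block has its origin here and its top 98 mm above the bench. Axes as the station's. Bays are 78 mm apart, at station x = 0, so seated blocks stand 8 mm apart end to end.
- bay2 (a point): Centre of the floor of the left-hand (+y) bay (seen from the robot): a pocket 74 mm (station y) x 48 mm (x), 12 mm deep, floor 58 mm and rim 70 mm above the bench. A seated block has its origin here and its top 98 mm above the bench. Axes as the station's. Bays are 78 mm apart, at station x = 0, so seated blocks stand 8 mm apart end to end.
- fence (a joint): Slide of the steel clamp bar along station +x: 0 = home (as at the start; it spans station x 14..44 mm and bars the bays, over seated blocks it overlaps 8 mm, 2 mm above their tops), 0.060 m = fully back at its stop (bays clear). About 2.5 N to move, stays put. Bar 266 mm long (y), 30 mm wide, 100 to 112 mm above the bench.
- fence_tab (a point): Centre of the black grip tab on the middle of the clamp bar, moves with it: 14 mm thick (station x) x 34 mm (y), from 112 to 142 mm above the bench; this point is 130 mm up, at station x = 34 mm when home. Pinch it across its thickness from above.
- cam (a joint): Angle of the dark steel cam lever about its upright pivot: 0 = locked (handle to station +y, lobe behind the bar's left end), 1.57 rad = free (handle to station -x); grows anticlockwise seen from above. Starts 0 to 0.1. About 4 N at the knob, stays put. The bar passes above 1.4 rad. It goes back to 0 only with the bar within a few mm of home; the lobe then pushes it home.
- cam_knob (a point): Middle of the upright black knob at the end of the cam lever, moves with it: diameter 18 mm, from 119 to 155 mm above the bench; this point is 137 mm up and 75 mm from the pivot. Can be pinched from above, or pushed.
- cam_pivot (a point): Point on the cam lever's pivot axis, 137 mm above the bench, at station x = 52, y = 150 mm. The lever stands on a white ear of the station, 94 mm high, x 29..75, y 133..175 mm.
- block_a: Bare aluminium tube block with 3 x 5 small dark tube holes in its top, 70 x 44 x 40 mm high, about 280 g; the lowest 5 mm is stepped in 2 mm all round (66 x 40 mm). Origin: centre of its underside; x along the 44 mm width, y along the 70 mm length, z up. Starts upright on the bench, if present (two or three of the blocks are). Fits any bay, also turned half round.
- block_b: Bare aluminium tube block with 2 x 4 medium dark tube holes in its top, 70 x 44 x 40 mm high, about 280 g; the lowest 5 mm is stepped in 2 mm all round (66 x 40 mm). Origin: centre of its underside; x along the 44 mm width, y along the 70 mm length, z up. Starts upright on the bench, if present (two or three of the blocks are). Fits any bay, also turned half round.
- block_c: Bare aluminium tube block with 2 x 3 large dark tube holes in its top, 70 x 44 x 40 mm high, about 280 g; the lowest 5 mm is stepped in 2 mm all round (66 x 40 mm). Origin: centre of its underside; x along the 44 mm width, y along the 70 mm length, z up. Starts upright on the bench, if present (two or three of the blocks are). Fits any bay, also turned half round.
- blank0: White plastic dust blank, in the right-hand bay at the start if present (one or two of the three are). A plate 70 x 44 x 16 mm high with an upright grip rib on its middle, 14 mm thick (x) x 50 mm long (y), up to 40 mm above its underside; about 90 g. Origin: centre of its underside; x along the 44 mm width, y along the 70 mm length, z up.
- blank1: White plastic dust blank, in the middle bay at the start if present (one or two of the three are). A plate 70 x 44 x 16 mm high with an upright grip rib on its middle, 14 mm thick (x) x 50 mm long (y), up to 40 mm above its underside; about 90 g. Origin: centre of its underside; x along the 44 mm width, y along the 70 mm length, z up.
- blank2: White plastic dust blank, in the left-hand bay at the start if present (one or two of the three are). A plate 70 x 44 x 16 mm high with an upright grip rib on its middle, 14 mm thick (x) x 50 mm long (y), up to 40 mm above its underside; about 90 g. Origin: centre of its underside; x along the 44 mm width, y along the 70 mm length, z up.
- tray_in (a point): Centre of the inner floor (4 mm above the bench) of the open steel tray, fixed to the bench: 150 mm (its x) x 100 mm (y) outside, 142 x 92 mm inside, walls 22 mm high and 4 mm thick. Two blanks fit side by side along x, their ribs along y.
- reagent: Bystander: bottle with a green cap, diameter 60 mm, 130 mm high; origin at the centre of its base. Leave it alone.
- tip_box: Bystander: clear box of pipette tips with a blue top, 85 x 120 x 55 mm high; origin at the centre of its underside. Leave it alone.
- tube_rack: Bystander: flat orange tube rack, 100 x 200 x 28 mm high; origin at the centre of its underside. Leave it alone.

How it is judged:
On the way, in this order (a step that is already met when the one before it is completed fails the run):
1. the cam lever is swung free (over 1.3 rad) (value of joint cam above 1.3 rad), for 0.2 s.
2. the clamp bar is slid back (over 50 mm) (value of joint fence above 0.05 m), for 0.2 s.
3. every blank present is in the tray and every block present is seated in a bay (((angle between the y axis of block_a and the y axis of station, either way round below 0.1 rad and angle between block_a's own z axis and vertical below 0.06 rad and horizontal distance between block_a and bay0 below 0.005 m and z of block_a in the frame of bay0 below 0.003 m) or (angle between the y axis of block_a and the y axis of station, either way round below 0.1 rad and angle between block_a's own z axis and vertical below 0.06 rad and horizontal distance between block_a and bay1 below 0.005 m and z of block_a in the frame of bay1 below 0.003 m) or (angle between the y axis of block_a and the y axis of station, either way round below 0.1 rad and angle between block_a's own z axis and vertical below 0.06 rad and horizontal distance between block_a and bay2 below 0.005 m and z of block_a in the frame of bay2 below 0.003 m)) and ((angle between the y axis of block_b and the y axis of station, either way round below 0.1 rad and angle between block_b's own z axis and vertical below 0.06 rad and horizontal distance between block_b and bay0 below 0.005 m and z of block_b in the frame of bay0 below 0.003 m) or (angle between the y axis of block_b and the y axis of station, either way round below 0.1 rad and angle between block_b's own z axis and vertical below 0.06 rad and horizontal distance between block_b and bay1 below 0.005 m and z of block_b in the frame of bay1 below 0.003 m) or (angle between the y axis of block_b and the y axis of station, either way round below 0.1 rad and angle between block_b's own z axis and vertical below 0.06 rad and horizontal distance between block_b and bay2 below 0.005 m and z of block_b in the frame of bay2 below 0.003 m)) and ((angle between the y axis of block_c and the y axis of station, either way round below 0.1 rad and angle between block_c's own z axis and vertical below 0.06 rad and horizontal distance between block_c and bay0 below 0.005 m and z of block_c in the frame of bay0 below 0.003 m) or (angle between the y axis of block_c and the y axis of station, either way round below 0.1 rad and angle between block_c's own z axis and vertical below 0.06 rad and horizontal distance between block_c and bay1 below 0.005 m and z of block_c in the frame of bay1 below 0.003 m) or (angle between the y axis of block_c and the y axis of station, either way round below 0.1 rad and angle between block_c's own z axis and vertical below 0.06 rad and horizontal distance between block_c and bay2 below 0.005 m and z of block_c in the frame of bay2 below 0.003 m)) and x of blank0 in the frame of tray_in between -0.068 and 0.068 m and y of blank0 in the frame of tray_in between -0.045 and 0.045 m and z of each of blank0, blank1, blank2 in the frame of tray_in below 0.06 m and x of blank1 in the frame of tray_in between -0.068 and 0.068 m and y of blank1 in the frame of tray_in between -0.045 and 0.045 m and x of blank2 in the frame of tray_in between -0.068 and 0.068 m and y of blank2 in the frame of tray_in between -0.045 and 0.045 m), for 0.2 s.
At the end, for the whole second after the job is handed in: Every blank present lies in the tray; every block present is in a bay: within 5 mm of its centre in plan, under 3 mm above its floor, upright within 0.06 and square within 0.1 rad; all at rest. The clamp bar is home (within 4 mm), the cam lever locked (below 0.15 rad) (all of step 3 and value of joint fence below 0.004 m and value of joint cam below 0.15 rad and linear speed of each of block_a, block_b, block_c, blank0, blank1, blank2 below 0.02 m/s); the robot touches nothing.
It fails at once if the bottle is moved more than 30 mm (distance of reagent from where it was at the start of the episode above 0.03 m).
It fails at once if the tip box is moved more than 30 mm (distance of tip_box from where it was at the start of the episode above 0.03 m).
It fails at once if the tube rack is moved more than 30 mm (distance of tube_rack from where it was at the start of the episode above 0.03 m).
Of block_a, block_b, block_c only 2 to 3 are there at a start; the rules pass over those that are not, and their reading is None.
Of blank0, blank1, blank2 only 1 to 2 are there at a start; the rules pass over those that are not, and their reading is None.
At some moment in a run one of block_a, block_b, block_c may be knocked a few centimetres aside while the robot is not near it.
Once in a run the grip may slacken for a moment while it holds something.
It also fails if it takes over 208 s, if anything falls off the work surface, if the arm or the gripper's body presses on something with over 40 N, if the wrist force passes 120 N, or if a joint passes its speed limit or range.

## Working session

There is one attempt and no reset: what is moved stays moved. The work goes in short steps, Python scripts to look and compute and a tool call to move; the robot and the scene stay as the last step left them, time stands still between calls to the robot, and variables do not carry over. Pictures are saved under pics/ and viewed, at most 14 in all, crops included, and the job is handed in when it is done.

Besides the shell and the picture viewer there is one more tool, called after "Request:" as name(argument=value, ...), one argument or row to a line, values as JSON. carry_out: Moves the arm, as the interface text tells. Its arguments: {"type":"object","properties":{"series":{"type":"array","items":{"type":"array","items":{"type":"number"}}}},"required":["series"]}

```bash
mkdir -p pics; cat > h.py <<'E'
import numpy as np, cv2
from bench import bot
def cam(n,f=None):
    c=bot.camera(n)
    if f: cv2.imwrite('pics/'+f,c['img'][:,:,::-1])
    return c
def K(c):
    f=240/np.tan(np.radians(c['fov_y'])/2); return np.array([[f,0,c['cx']],[0,f,c['cy']],[0,0,1.]])
def unproj(c,uv,z):
    u=cv2.undistortPoints(np.array(uv,float).reshape(-1,1,2),K(c),np.array([c['k1'],0,0,0.]))[:,0]
    E=c['extrinsics']; d=np.c_[u[:,0],-u[:,1],-np.ones(len(u))]@E[:3,:3].T; o=E[:3,3]
    return o+d*((np.asarray(z)-o[2])/d[:,2])[:,None]
def proj(c,P):
    E=c['extrinsics']; p=(np.array(P,float).reshape(-1,3)-E[:3,3])@E[:3,:3]
    return cv2.projectPoints(p*[1,-1,-1],np.zeros(3),np.zeros(3),K(c),np.array([c['k1'],0,0,0.]))[0][:,0]
E
python3 - <<'E'
from h import *
import pickle
for n in ("scene","top"):
    c=cam(n,n+'0.png'); pickle.dump(c,open(n+'0.pkl','wb'))
    print(n,c['fov_y'],c['cx'],c['cy'],c['k1'],c['extrinsics'].round(3).tolist())
s=bot.get_state();print(s, bot.tip_reach)
E
```

```text
scene 56.24660670974026 317.25060274133324 236.2812146988592 -0.11358157696084116 [[0.75, -0.55, 0.366, 0.934], [0.661, 0.63, -0.407, -0.449], [-0.007, 0.547, 0.837, 1.055], [0.0, 0.0, 0.0, 1.0]]
top 52.00279179724067 315.53451075616425 240.01808978150797 0.010139628964922412 [[0.117, 0.973, -0.197, 0.324], [-0.993, 0.115, -0.024, -0.002], [-0.001, 0.199, 0.98, 1.255], [0.0, 0.0, 0.0, 1.0]]
{'time_s': 0.1, 'joint_positions': array([ 1.3530904 ,  0.32173518, -0.07010898,  1.451564  ,  0.02260494,
        1.37079223, -0.05691527]), 'joint_vel': array([-0.00114564, -0.00253014, -0.00118965, -0.00196339, -0.00147663,
        0.00083185, -0.00120562]), 'joint_efforts': array([ 1.04484254e-03, -4.94878507e+01, -3.82779390e-01, -3.15210271e+01,
        1.33374930e-02,  7.44211284e-03,  4.48891740e-05]), 'tool_pos': array([ 0.14919409, -0.63218788,  0.2523364 ]), 'tool_rot': array([-3.11883253e+00, -3.63167547e-01,  4.52018486e-04]), 'ft_force': array([-1.04428187,  0.84106669, -0.26812144]), 'torque': array([-0.00058182,  0.00823079,  0.0618785 ]), 'grip_force': 0.0, 'grip_width': 0.08532217384548536} 0.022
```

View pics/scene0.png

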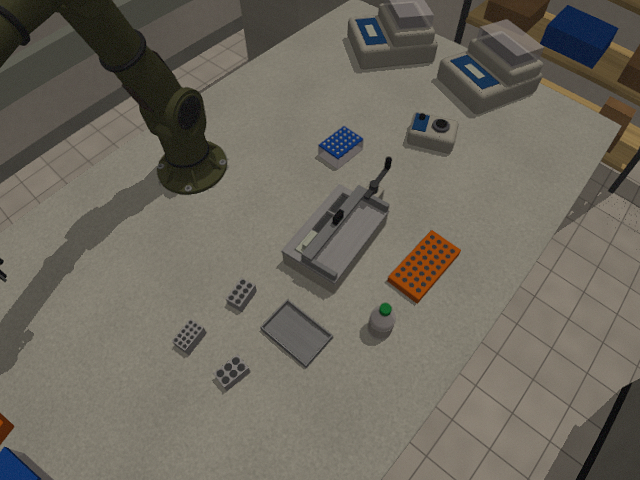

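View pics/top0.png

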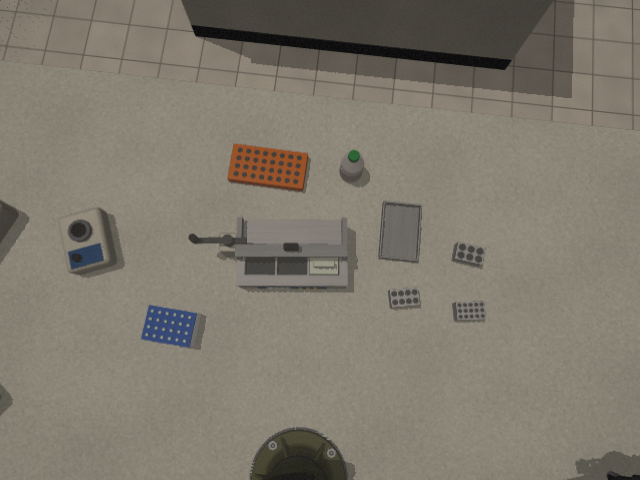

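Three blocks (a≈(469,311), b≈(404,298), c≈(469,254) in top) and one blank (bay0 at (323,267)); the lever is at (193,239) left of the station, the tray at (400,232). I'll enlarge.

```bash
python3 - <<'E'
import cv2
i=cv2.imread('pics/top0.png')
a=cv2.resize(i[200:300,180:360],None,fx=4.4,fy=4.4,interpolation=cv2.INTER_CUBIC)
b=cv2.resize(i[195:330,370:500],None,fx=4.4,fy=4.4,interpolation=cv2.INTER_CUBIC)
cv2.imwrite('pics/t_a.png',a);cv2.imwrite('pics/t_b.png',b);print(a.shape,b.shape)
E
```

```text
(440, 792, 3) (594, 572, 3)
```

View pics/t_a.png

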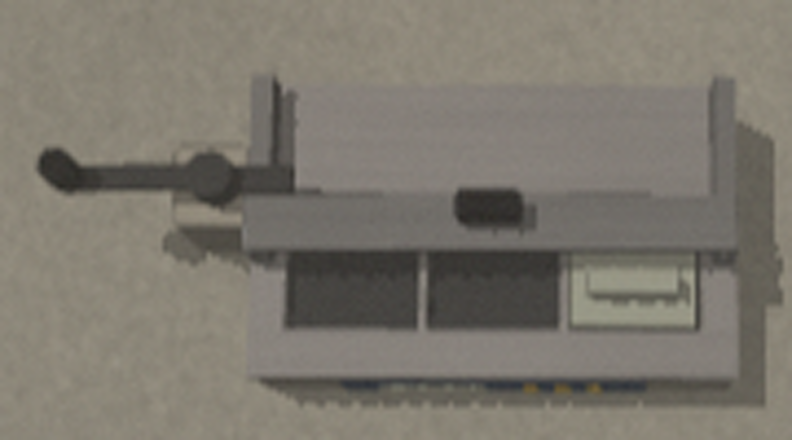

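View pics/t_b.png

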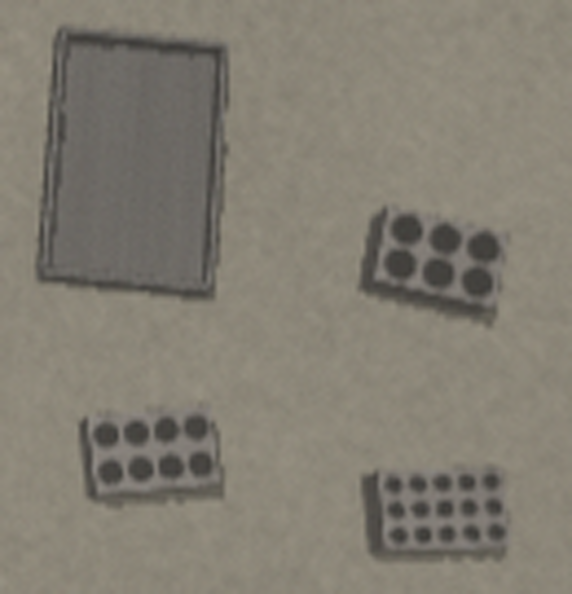

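```bash
python3 - <<'E'
from h import *
import pickle
from scipy.optimize import least_squares
c=pickle.load(open('top0.pkl','rb'))
A=lambda l:(np.array(l,float)+.5)/4.4-.5+[180,200]
B=lambda l:(np.array(l,float)+.5)/4.4-.5+[370,195]
L=np.array([[-50,135,70],[-50,-135,70],[113,133,99],[113,-133,99],[14,133,112],[14,-133,112],[-24,115,70],[-24,-115,70]])/1e3
uv=A([[247,380],[737,380],[252,75],[735,75],[243,250],[737,250],[286,328],[697,328]])
def fit(L,uv,x0):
    def T(p): 
        s,k=np.sin(p[2]),np.cos(p[2]); return np.c_[p[0]+k*L[:,0]-s*L[:,1],p[1]+s*L[:,0]+k*L[:,1],L[:,2]]
    r=least_squares(lambda p:(proj(c,T(p))-uv).ravel(),x0); return r.x,r.fun.reshape(-1,2).round(1).tolist()
S,r=fit(L,uv,[.55,.05,0]);print('station',S.round(4),r)
Lt=np.array([[75,50,22],[75,-50,22],[-75,-50,22],[-75,50,22]])/1e3
print('tray',fit(Lt,B([[60,30],[227,45],[213,297],[38,280]]),[.6,-.2,0]))
for n,q in dict(c=[[407,229],[484,247],[399,264],[477,282]],b=[[107,434],[196,427],[111,471],[201,464]],a=[[394,485],[491,481],[399,535],[496,532]]).items():
    P=unproj(c,B(q),[.04]*4); d=(P[0]+P[2]-P[1]-P[3]); print(n,P.mean(0).round(4),'ydir',np.degrees(np.arctan2(-d[0],d[1])).round(1))
print('knob',unproj(c,A([[52,163]]),[.155]).round(4))
g=lambda x,y:(S[:2]+[np.cos(S[2])*x-np.sin(S[2])*y,np.sin(S[2])*x+np.cos(S[2])*y]).round(4)
for n,x,y in (('piv',.052,.15),('tab',.034,0),('b0',0,-.078),('b1',0,0),('b2',0,.078),('knob0',.052,.225)): print(n,g(x,y))
E
```

```text
station [0.4946 0.077  0.1163] [[-0.3, -0.6], [0.3, -0.5], [-0.2, 0.1], [-0.1, 0.2], [-0.5, -0.2], [0.3, -0.1], [-0.5, 0.5], [1.0, 0.6]]
tray (array([ 0.62029351, -0.1851921 ,  0.0161631 ]), [[-0.4, -0.1], [0.2, 0.3], [-0.1, -0.1], [0.3, -0.1]])
c [ 0.5818 -0.3605  0.04  ] ydir -6.7
b [ 0.4531 -0.2069  0.04  ] ydir 11.2
a [ 0.4394 -0.3701  0.04  ] ydir 8.8
knob [[0.5201 0.3068 0.155 ]]
piv [0.5288 0.232 ]
tab [0.5284 0.0809]
b0 [ 5.036e-01 -5.000e-04]
b1 [0.4946 0.077 ]
b2 [0.4855 0.1545]
knob0 [0.5201 0.3065]
```

Request:
carry_out(
  series=[
    [-1,28,19,0,7],
    [-1,28,19,0,7],
    [-1,28,19,0,7],
    [-1,28,19,0,7],
    [-1,28,19,0,7],
    [-1,28,19,0,7],
    [-1,28,19,0,7],
    [-1,28,19,0,7],
    [-1,28,19,0,7],
    [-1,28,19,0,7],
    [-1,28,19,0,7],
    [-1,28,19,0,7],
    [-1,8,38,0,0],
    [-1,8,38,0,0],
    [-1,8,38,0,0],
    [-1,8,38,0,0],
    [-1,8,38,0,0],
    [-1,8,38,0,0],
    [-1,8,38,0,0],
    [-1,8,38,0,0],
  ],
)

```text
time_s: 1.77
tool_pos: [0.549, -0.0989, 0.2531]
tool_rot: [-2.076, -2.358, 0.001]
ft_force: [0.9, 0.2, 1.1]
grip_width: 0.0852
grip_force: 0.0
```

Request:
carry_out(
  series=[
    [-1,-2,36,0,0],
    [-1,-2,36,0,0],
    [-1,-2,36,0,0],
    [-1,-2,36,0,0],
    [-1,-2,36,0,0],
    [-1,-2,36,0,0],
    [-1,-2,36,0,0],
    [-1,-2,36,0,0],
    [-1,-2,36,0,0],
    [-1,-2,36,0,0],
    [-1,0,0,0,0],
  ],
)

```text
time_s: 2.68
tool_pos: [0.5256, 0.2686, 0.2534]
tool_rot: [-2.059, -2.366, -0.005]
ft_force: [-1.6, 0.3, 0.9]
grip_width: 0.0854
grip_force: 0.0
```

```bash
python3 - <<'E'
from h import *
c=cam('wrist','w1.png'); print(c['extrinsics'].round(3).tolist(),c['fov_y'],c['k1'],c['cx'],c['cy'])
print(proj(c,[[.5201,.3065,.155],[.5288,.232,.12],[.5284,.0809,.142]]).round(0)); s=bot.get_state();print(s['tool_pos'],s['joint_positions'])
E
```

```text
[[0.99, -0.132, -0.04, 0.515], [0.138, 0.946, 0.294, 0.346], [-0.001, -0.297, 0.955, 0.375], [0.0, 0.0, 0.0, 1.0]] 58.380720933279505 -0.046765443855374164 320.8686832234745 245.00060484859418
[[320. 193.]
 [318. 298.]
 [288. 502.]]
[0.52686317 0.26464094 0.25310656] [ 0.2131235   0.29744758 -0.86946511  1.58370009  0.22748958  1.36747143
 -0.54490275]
```

View pics/w1.png

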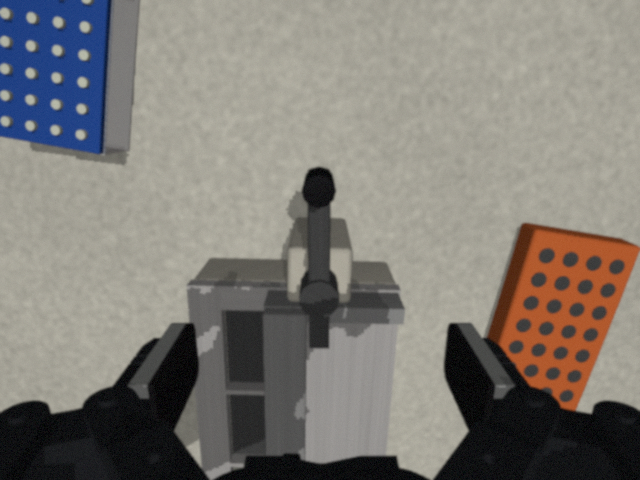

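Request:
carry_out(
  series=[
    [-1,-3,22,0,0],
    [-1,-3,22,0,0],
    [-1,0,0,-27,0],
    [-1,0,0,-27,0],
    [-1,0,0,-27,0],
    [-1,0,0,-27,0],
    [-1,0,0,0,0],
    [-1,0,0,0,0],
  ],
)

```text
time_s: 3.4
tool_pos: [0.5229, 0.3016, 0.1441]
tool_rot: [-2.077, -2.356, 0.005]
ft_force: [0.2, -0.6, 1.7]
grip_width: 0.0853
grip_force: 0.0
```

```bash
python3 - <<'E'
from h import *
s=bot.get_state();print(s['tool_pos'],s['tool_rot'],s['joint_positions'].round(2))
p=np.array([.5288,.232+.002]);r=.075
k=np.array([.5201,.309])-p; a0=np.arctan2(k[1],k[0]); r=np.hypot(*k);print(r)
k=lambda t:p+r*np.array([np.cos(a0+t),np.sin(a0+t)])
print(np.array([(k(np.radians(7*(i+1)))-k(np.radians(7*i)))*1e3 for i in range(13)]).round(1).tolist())
E
```

```text
[0.52290575 0.3016093  0.1441079 ] [-2.0767445  -2.35596211  0.00537772] [ 0.11  0.42 -0.84  1.68  0.33  1.19 -0.69]
0.07550291385105609
[[-9.1, -1.6], [-8.8, -2.7], [-8.4, -3.8], [-7.9, -4.8], [-7.3, -5.7], [-6.5, -6.5], [-5.7, -7.3], [-4.7, -7.9], [-3.7, -8.4], [-2.7, -8.8], [-1.6, -9.1], [-0.5, -9.2], [0.7, -9.2]]
```

Request:
carry_out(
  series=[
    [-1,-3,7,0,0],
    [1,0,0,0,0],
    [1,0,0,0,0],
    [1,0,0,0,0],
    [1,0,0,0,0],
    [1,0,0,0,0],
    [1,0,0,0,0],
    [1,0,0,0,0],
  ],
)

```text
time_s: 4.07
tool_pos: [0.5201, 0.3104, 0.1458]
tool_rot: [2.076, 2.358, -0.001]
ft_force: [-2.9, -0.7, 3.2]
grip_width: 0.0164
grip_force: 58.4
```

Request:
carry_out(
  series=[
    [1,-9.1,-1.6,0,7],
    [1,-8.8,-2.7,0,7],
    [1,-8.4,-3.8,0,7],
    [1,-7.9,-4.8,0,7],
    [1,-7.3,-5.7,0,7],
    [1,-6.5,-6.5,0,7],
    [1,-5.7,-7.3,0,7],
    [1,-4.7,-7.9,0,7],
    [1,-3.7,-8.4,0,7],
    [1,-2.7,-8.8,0,7],
    [1,-1.6,-9.1,0,7],
    [1,-0.5,-9.2,0,7],
    [1,0,0,0,0],
    [1,0,0,0,0],
  ],
)

```text
time_s: 5.23
tool_pos: [0.4506, 0.2353, 0.1458]
tool_rot: [0.038, -3.136, 0.001]
ft_force: [-10.3, -1.1, 10.9]
grip_width: 0.0166
grip_force: 60.0
```

Request:
carry_out(
  series=[
    [1,2,-6,0,4],
    [1,0,0,0,0],
    [1,0,0,0,0],
  ],
)

```text
time_s: 5.48
tool_pos: [0.4506, 0.2303, 0.1458]
tool_rot: [0.149, -3.129, 0.001]
ft_force: [-16.2, -0.6, 15.8]
grip_width: 0.0167
grip_force: 60.5
```

Request:
carry_out(
  series=[
    [-1,0,0,0,0],
    [-1,0,0,0,0],
    [-1,0,0,0,0],
    [-1,0,0,0,0],
    [-1,0,0,30,0],
    [-1,0,0,35,0],
    [-1,0,0,40,0],
    [-1,0,0,0,0],
  ],
)

```text
time_s: 6.15
tool_pos: [0.4587, 0.231, 0.257]
tool_rot: [-0.144, 3.128, 0.004]
ft_force: [1.4, 0.6, 0.4]
grip_width: 0.0853
grip_force: 0.0
```

```bash
python3 - <<'E'
from h import *
import pickle
c=cam('top','top1.png');pickle.dump(c,open('top1.pkl','wb'))
w=cam('wrist','w2.png');pickle.dump(w,open('w2.pkl','wb'))
s=bot.get_state();print(s['tool_pos'],s['joint_positions'].round(2))
print(proj(w,[[.4543,.2234,.155],[.5288,.232,.12],[.5284,.0809,.142]]).round(0))
E
```

```text
[0.45666166 0.22863187 0.25171935] [ 0.7   0.17 -1.32  1.76  0.18  1.33  1.01]
[[307. 249.]
 [312. 338.]
 [ 70. 335.]]
```

View pics/w2.png

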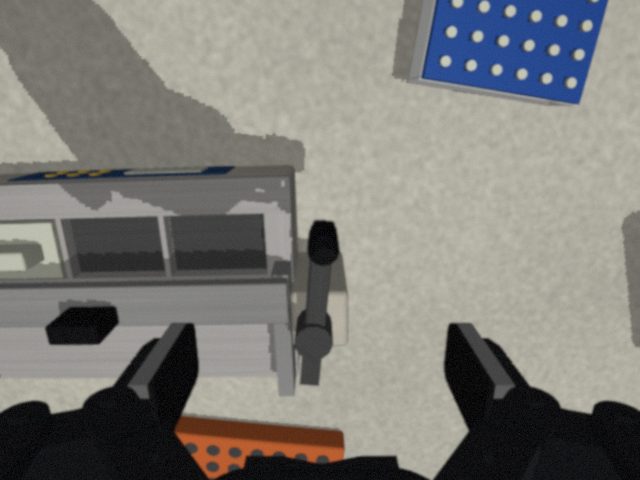

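```bash
python3 - <<'E'
from h import *
import pickle
w=pickle.load(open('w2.pkl','rb'));t=pickle.load(open('top1.pkl','rb'))
P=unproj(w,[[323,229],[313,330],[265,213],[168,217],[293,167],[290,281]],[.155,.12,.07,.07,.07,.112]);print(P.round(4))
th=.1163;R=np.array([[np.cos(th),np.sin(th)],[-np.sin(th),np.cos(th)]])
print(((P[:,:2]-[.4946,.077])@R.T*1e3).round(1))
i=cv2.imread('pics/top1.png');cv2.imwrite('pics/t1.png',cv2.resize(i[200:300,180:360],None,fx=4.4,fy=4.4,interpolation=cv2.INTER_CUBIC))
E
```

```text
[[0.4422 0.2311 0.155 ]
 [0.5226 0.2321 0.12  ]
 [0.4581 0.1906 0.07  ]
 [0.4675 0.1195 0.07  ]
 [0.423  0.2086 0.07  ]
 [0.4921 0.2141 0.112 ]]
[[-34.1 159.2]
 [ 45.8 150.8]
 [-23.1 117.1]
 [-22.   45.4]
 [-55.9 139. ]
 [ 13.4 136.4]]
```

View pics/t1.png

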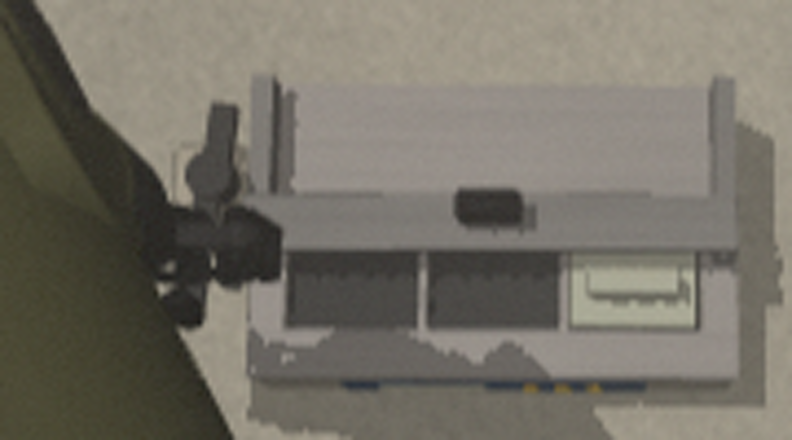

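Request:
carry_out(
  series=[
    [-1,-3,-3,-35,0],
    [-1,0,0,-36,0],
    [-1,0,0,-36,0],
    [-1,0,0,0,0],
    [1,0,0,0,0],
    [1,0,0,0,0],
    [1,0,0,0,0],
    [1,0,0,0,0],
    [1,0,0,0,0],
    [1,0,0,0,0],
    [1,0,0,0,0],
  ],
)

```text
time_s: 7.17
tool_pos: [0.4529, 0.227, 0.1449]
tool_rot: [-0.145, 3.136, 0.003]
ft_force: [-1.8, 2.4, 5.7]
grip_width: 0.0166
grip_force: 58.3
```

Request:
carry_out(
  series=[
    [1,0,-3,0,0],
    [1,0,0,0,0],
    [-1,0,0,0,0],
    [-1,0,0,0,0],
    [-1,0,0,0,0],
    [-1,0,0,0,0],
    [-1,0,0,40,-7],
    [-1,0,0,40,-7],
    [-1,0,0,40,-7],
    [-1,0,0,0,-7],
    [-1,0,-20,0,-7],
    [-1,10,-20,0,-7],
    [-1,20,-20,0,-7],
    [-1,20,-20,0,-7],
    [-1,20,-20,0,-7],
    [-1,0,-15,0,-7],
    [-1,0,-15,0,-7],
    [-1,0,-10,0,-7],
    [-1,0,-5,0,-4],
    [-1,0,0,0,0],
  ],
)

```text
time_s: 8.83
tool_pos: [0.5225, 0.0753, 0.263]
tool_rot: [2.081, 2.353, -0.002]
ft_force: [-0.6, -0.1, 0.2]
grip_width: 0.085
grip_force: 0.0
```

```bash
python3 - <<'E'
from h import *
import pickle
w=cam('wrist','w3.png');pickle.dump(w,open('w3.pkl','wb'))
s=bot.get_state();print(s['tool_pos'],s['tool_rot'],s['joint_positions'].round(2))
E
```

```text
[0.52234248 0.07661662 0.26312134] [ 2.07605752e+00  2.35780456e+00 -1.05091906e-03] [ 0.75  0.15 -1.02  1.71  0.13  1.36 -0.17]
```

View pics/w3.png

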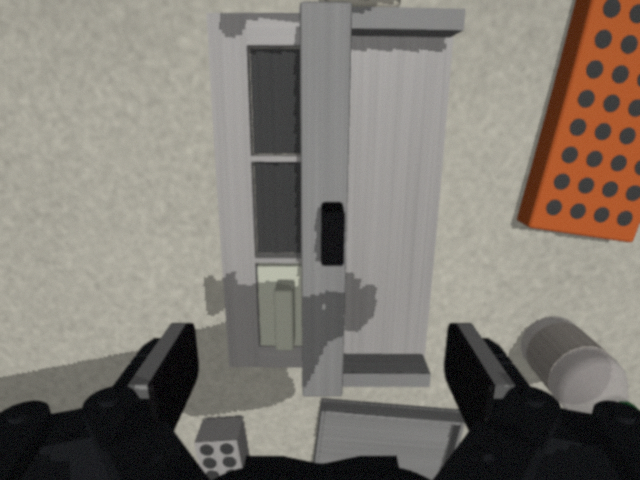

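```bash
cat >> h.py <<'E'
from scipy.optimize import least_squares
def T(p,L):
    L=np.array(L,float); s,k=np.sin(p[2]),np.cos(p[2]); return np.c_[p[0]+k*L[:,0]-s*L[:,1],p[1]+s*L[:,0]+k*L[:,1],L[:,2]]
def fit(c,L,uv,x0):
    L=np.array(L)/1e3
    r=least_squares(lambda p:(proj(c,T(p,L))-np.array(uv)).ravel(),x0,loss='soft_l1'); return r.x,(proj(c,T(r.x,L))-np.array(uv)).round(1).tolist()
E
python3 - <<'E'
from h import *
import pickle
w=pickle.load(open('w3.pkl','rb'))
L=[[-50,-135,70],[-50,135,70],[14,-133,112],[44,-133,112],[14,133,112],[44,133,112],[-24,115,70],[-24,41,70],[-24,37,70],[-24,-37,70],[113,-133,99]]
uv=[[229,367],[209,14],[304,396],[342,395],[301,3],[351,3],[249,46],[250,154],[252,162],[254,258],[430,386]]
print(fit(w,L,uv,[.4946,.077,.1163]))
E
```

```text
(array([0.49568211, 0.07726793, 0.11435221]), [[0.6, -0.6], [-1.5, -0.3], [-1.2, 0.7], [0.5, 2.0], [-0.3, -0.8], [2.2, -0.4], [-1.5, -0.2], [1.4, 2.2], [-0.4, -0.2], [1.4, -0.0], [-0.6, 0.7]])
```

Request:
carry_out(
  series=[
    [-1,6,5,-30,-0.7],
    [-1,0,0,-31,0],
    [-1,0,0,-31,0],
    [-1,0,0,-31,0],
    [-1,0,0,0,0],
    [1,0,0,0,0],
    [1,0,0,0,0],
    [1,0,0,0,0],
    [1,0,0,0,0],
    [1,0,0,0,0],
    [1,0,0,0,0],
    [1,0,0,0,0],
  ],
)

```text
time_s: 9.88
tool_pos: [0.5291, 0.0825, 0.1416]
tool_rot: [2.089, 2.344, 0.001]
ft_force: [-1.0, 0.1, 6.7]
grip_width: 0.0123
grip_force: 59.5
```

Request:
carry_out(
  series=[
    [1,8,0.9,0,0],
    [1,10,1.1,0,0],
    [1,12,1.4,0,0],
    [1,12,1.4,0,0],
    [1,10,1.1,0,0],
    [1,6,0.7,0,0],
    [1,2,0.2,0,0],
    [1,0,0,0,0],
    [1,0,0,0,0],
    [1,0,0,0,0],
  ],
)

```text
time_s: 10.72
tool_pos: [0.5881, 0.0894, 0.1416]
tool_rot: [2.09, 2.345, -0.002]
ft_force: [-4.0, -1.1, 7.9]
grip_width: 0.0127
grip_force: 60.1
```

Request:
carry_out(
  series=[
    [-1,0,0,0,0],
    [-1,0,0,0,0],
    [-1,0,0,0,0],
    [-1,0,0,0,0],
    [-1,0,0,30,0],
    [-1,0,0,30,0],
    [-1,-28,-30,0,0],
    [-1,-28,-30,0,0],
    [-1,-28,-30,0,0],
    [-1,0,0,0,0],
    [-1,0,0,-30,0],
    [-1,0,0,-30,0],
    [-1,0,0,0,0],
    [-1,0,0,0,0],
  ],
)

```text
time_s: 11.88
tool_pos: [0.5034, -0.0003, 0.1396]
tool_rot: [-2.088, -2.344, 0.002]
ft_force: [0.6, 0.2, 2.4]
grip_width: 0.0851
grip_force: 0.0
```

Request:
carry_out(
  series=[
    [-1,0.5,0,-20,0],
    [-1,0,0,-20,0],
    [-1,0,0,0,0],
    [1,0,0,0,0],
    [1,0,0,0,0],
    [1,0,0,0,0],
    [1,0,0,0,0],
    [1,0,0,0,0],
    [1,0,0,0,0],
    [1,0,0,0,0],
  ],
)

```text
time_s: 12.72
tool_pos: [0.5055, -0.0007, 0.1011]
tool_rot: [2.09, 2.344, 0.001]
ft_force: [-0.0, 0.8, 4.6]
grip_width: 0.0127
grip_force: 61.3
```

Request:
carry_out(
  series=[
    [1,0,0,10,0],
    [1,0,0,15,0],
    [1,0,0,25,0],
    [1,0,0,30,0],
    [1,0,0,0,0],
  ],
)

```text
time_s: 13.13
tool_pos: [0.508, 0.0, 0.1858]
tool_rot: [2.085, 2.34, 0.007]
ft_force: [1.5, -0.1, -0.4]
grip_width: 0.0123
grip_force: 64.4
```

Request:
carry_out(
  series=[
    [1,19,-31,0,-1],
    [1,19,-31,0,-1],
    [1,19,-31,0,-1],
    [1,19,-31,0,-1],
    [1,19,-31,0,-1],
    [1,18,-30,0,-0.6],
    [1,0,0,-25,0],
    [1,0,0,-30,0],
    [1,0,0,-30,0],
    [1,0,0,-25,0],
    [1,0,0,0,0],
    [1,0,0,0,0],
  ],
)

```text
time_s: 14.13
tool_pos: [0.6168, -0.1854, 0.0693]
tool_rot: [-2.2, -2.238, 0.002]
ft_force: [0.1, -0.1, 0.1]
grip_width: 0.0126
grip_force: 64.3
```

Lower the last 21 mm, release, rise.

Request:
carry_out(
  series=[
    [1,2,0,-10,0],
    [1,0,0,-9,0],
    [1,0,0,-3,0],
    [1,0,0,0,0],
    [-1,0,0,0,0],
    [-1,0,0,0,0],
    [-1,0,0,0,0],
    [-1,0,0,0,0],
    [-1,0,0,35,0],
    [-1,0,0,40,0],
    [-1,0,0,40,0],
    [-1,0,0,40,0],
    [-1,-30,-20,20,0],
    [-1,-35,-20,0,1],
    [-1,-35,-20,0,0],
    [-1,-35,-20,0,0],
    [-1,-20,-20,0,0],
    [-1,0,0,0,0],
    [-1,0,0,0,0],
  ],
)

```text
time_s: 15.72
tool_pos: [0.4634, -0.2877, 0.2238]
tool_rot: [2.187, 2.253, -0.002]
ft_force: [0.5, 0.4, 0.5]
grip_width: 0.0853
grip_force: 0.0
```

```bash
python3 - <<'E'
from h import *
import pickle
w=cam('wrist','w4.png');pickle.dump(w,open('w4.pkl','wb'))
s=bot.get_state();print(s['tool_pos'],s['tool_rot'],s['joint_positions'].round(2))
E
```

```text
[ 0.46487277 -0.28595522  0.22383513] [2.18356472e+00 2.25708516e+00 1.73479091e-04] [ 1.27  0.2  -0.85  1.73  0.15  1.28  0.42]
```

View pics/w4.png

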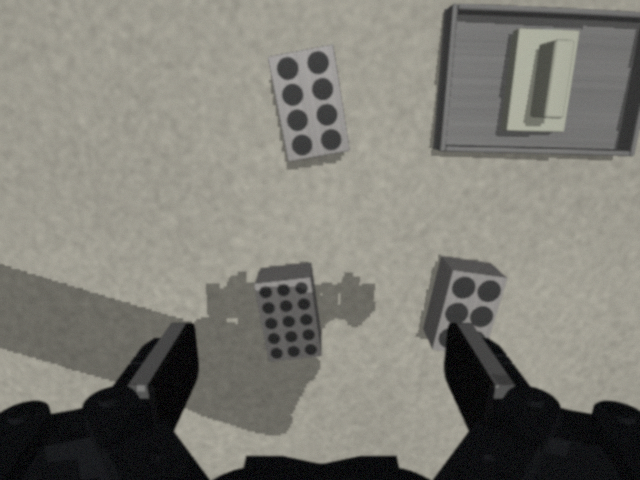

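```bash
cat >> h.py <<'E'
def blk(c,q,z=.04):
    "q: end1 pair then end2 pair along length (end1 towards +y)"
    P=unproj(c,q,[z]*4); d=P[0]+P[1]-P[2]-P[3]
    return P.mean(0).round(4),np.degrees(np.arctan2(-d[0],d[1])).round(1),(P-P.mean(0)).round(4)[:,:2].tolist()
E
python3 - <<'E'
from h import *
import pickle
w=pickle.load(open('w4.pkl','rb'))
print('a',blk(w,[[265,292],[301,288],[277,353],[311,350]]))
print('b',blk(w,[[288,68],[318,62],[302,145],[331,140]]))
E
```

```text
a (array([ 0.4405, -0.3703,  0.04  ]), np.float64(9.5), [[-0.0184, 0.025], [0.0094, 0.0292], [-0.0093, -0.0289], [0.0183, -0.0252]])
b (array([ 0.4537, -0.2062,  0.04  ]), np.float64(11.6), [[-0.0151, 0.0229], [0.0047, 0.0272], [-0.0049, -0.0271], [0.0152, -0.0231]])
```

Request:
carry_out(
  series=[
    [-1,-6,40,0,5],
    [-1,-5,39,0,4.5],
    [-1,0,0,-40,0],
    [-1,0,0,-40,0],
    [-1,0,0,-40,0],
    [-1,0,0,0,0],
    [-1,0,0,-30,0],
    [-1,0,0,-34,0],
    [-1,0,0,0,0],
    [-1,0,0,0,0],
  ],
)

```text
time_s: 16.6
tool_pos: [0.4545, -0.2052, 0.0399]
tool_rot: [-1.984, -2.433, -0.002]
ft_force: [-0.3, 0.7, 0.2]
grip_width: 0.0855
grip_force: 0.0
```

Request:
carry_out(
  series=[
    [-1,-1,-1,-3,0],
    [1,0,0,0,0],
    [1,0,0,0,0],
    [1,0,0,0,0],
    [1,0,0,0,0],
    [1,0,0,0,0],
    [1,0,0,0,0],
  ],
)

```text
time_s: 17.18
tool_pos: [0.4537, -0.2083, 0.0378]
tool_rot: [1.987, 2.431, -0.001]
ft_force: [-0.6, 1.2, 6.7]
grip_width: 0.0429
grip_force: 62.7
```

Request:
carry_out(
  series=[
    [1,0,0,10,0],
    [1,0,0,25,0],
    [1,0,0,35,0],
    [1,0,0,35,0],
    [1,0,0,35,0],
    [1,0,0,0,0],
    [1,0,0,0,0],
  ],
)

```text
time_s: 17.77
tool_pos: [0.4538, -0.2082, 0.1784]
tool_rot: [1.986, 2.429, -0.001]
ft_force: [0.0, 0.6, -3.7]
grip_width: 0.043
grip_force: 62.4
```

Request:
carry_out(
  series=[
    [1,6,30,0,-0.5],
    [1,6,36,0,-0.5],
    [1,6,36,0,-0.5],
    [1,6,36,0,-0.5],
    [1,4,36,0,-0.5],
    [1,4,36,0,-0.5],
    [1,0,36,0,-0.5],
    [1,0,36,0,-0.5],
    [1,0,36,0,-0.5],
    [1,0,30,0,-0.4],
    [1,0,13,0,0],
    [1,0,0,0,0],
    [1,0,0,-20,0],
    [1,0,0,-20,0],
    [1,0,0,-10,0],
    [1,0,0,0,0],
    [1,0,0,0,0],
  ],
)

```text
time_s: 19.18
tool_pos: [0.4841, 0.1527, 0.1255]
tool_rot: [-2.089, -2.344, 0.003]
ft_force: [0.3, 0.3, -3.1]
grip_width: 0.043
grip_force: 62.0
```

```bash
python3 - <<'E'
from h import *
import pickle
w=cam('wrist','w5.png');pickle.dump(w,open('w5.pkl','wb'))
s=bot.get_state();print(s['tool_pos'],s['tool_rot'],s['joint_positions'].round(2))
E
```

```text
[0.48490412 0.15309797 0.126456  ] [-2.09043799e+00 -2.34454777e+00  1.13591100e-04] [ 0.65  0.3  -1.12  1.92  0.3   1.11 -0.48]
```

View pics/w5.png

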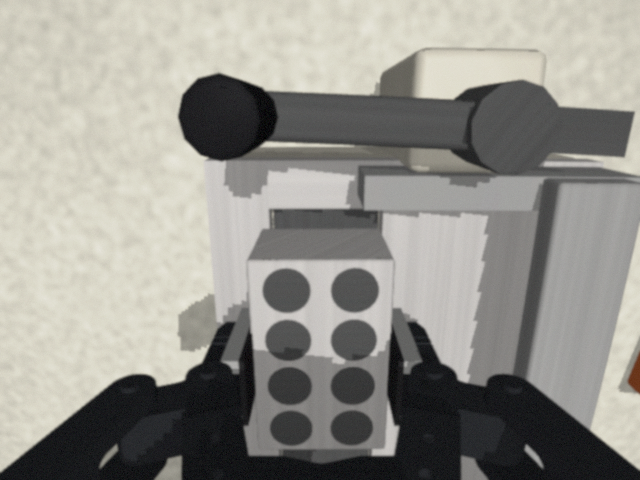

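```bash
python3 - <<'E'
from h import *
import pickle
w=pickle.load(open('w5.pkl','rb'))
print(blk(w,[[287,290],[355,289],[291,428],[352,428]],.1287))
P=unproj(w,[[271,208],[380,209],[250,261],[393,261]],[.07,.07,.1287,.1287]);print(P.round(4))
print('expect pocket',T([.4952,.0772,.1153],[[-.024,.115,.07],[.024,.115,.07],[0,.078,0]]).round(4))
E
```

```text
(array([0.4843, 0.1549, 0.1287]), np.float64(6.8), [[-0.0131, 0.0239], [0.0071, 0.0266], [-0.0072, -0.0265], [0.0132, -0.0241]])
[[0.4589 0.1893 0.07  ]
 [0.5046 0.1942 0.07  ]
 [0.4596 0.1867 0.1287]
 [0.5012 0.1916 0.1287]]
expect pocket [[0.4581 0.1887 0.07  ]
 [0.5058 0.1942 0.07  ]
 [0.4862 0.1547 0.    ]]
```

Request:
carry_out(
  series=[
    [1,1.5,0,-6,0],
    [1,0,0,-6,0],
    [1,0,0,-6,0],
    [1,0,0,-5,0],
    [1,0,0,-4,0],
    [1,0,0,-3,0],
    [1,0,0,0,0],
    [1,0,0,0,0],
  ],
)

```text
time_s: 19.9
tool_pos: [0.4865, 0.1535, 0.0963]
tool_rot: [-2.09, -2.346, -0.0]
ft_force: [-0.6, -0.2, -3.0]
grip_width: 0.043
grip_force: 62.2
```

Request:
carry_out(
  series=[
    [1,0,0,-1,0],
    [-1,0,0,0,0],
    [-1,0,0,0,0],
    [-1,0,0,0,0],
    [-1,0,0,0,0],
    [-1,0,0,35,0],
    [-1,0,0,40,0],
    [-1,0,0,40,0],
    [-1,8,-37,0,-1.1],
    [-1,8,-37,0,-1.1],
    [-1,8,-37,0,-1.1],
    [-1,8,-37,0,-1.1],
    [-1,8,-37,0,-1.1],
    [-1,8,-37,0,-1.1],
    [-1,8,-37,0,-1.1],
    [-1,8,-37,0,-1.1],
    [-1,8,-37,0,-1.1],
    [-1,8,-37,0,-1.1],
    [-1,8,-37,0,-1.1],
    [-1,8,-37,0,-1.1],
  ],
)

```text
time_s: 21.57
tool_pos: [0.5825, -0.2928, 0.2102]
tool_rot: [2.347, 2.088, -0.0]
ft_force: [0.6, 0.6, 0.3]
grip_width: 0.0855
grip_force: 0.0
```

Request:
carry_out(
  series=[
    [-1,0,0,0,0],
    [-1,0,0,0,0],
  ],
)

```text
time_s: 21.73
tool_pos: [0.5818, -0.2941, 0.2093]
tool_rot: [-2.351, -2.082, -0.0]
ft_force: [-0.1, 0.3, 0.3]
grip_width: 0.0857
grip_force: 0.0
```

```bash
python3 - <<'E'
from h import *
import pickle
w=cam('wrist','w6.png');pickle.dump(w,open('w6.pkl','wb'))
s=bot.get_state();print(s['tool_pos'],s['tool_rot'],s['joint_positions'].round(2))
E
```

```text
[ 0.58223252 -0.29119219  0.20974077] [-2.34673012e+00 -2.08662921e+00 -1.35618383e-03] [ 1.07  0.48 -0.87  1.48  0.37  1.35  0.05]
```

View pics/w6.png

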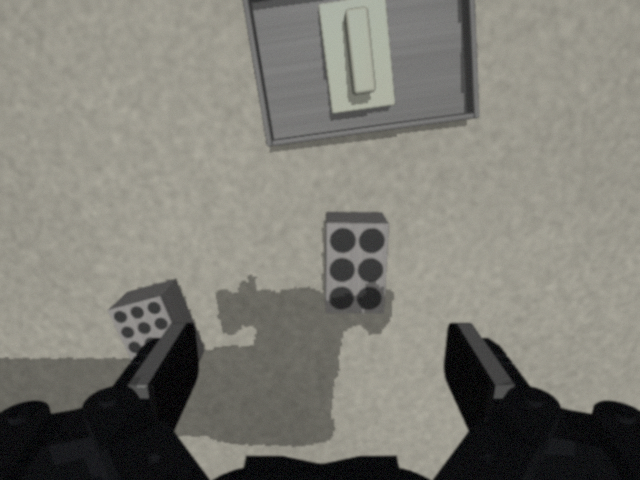

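```bash
python3 - <<'E'
from h import *
import pickle
w=pickle.load(open('w6.pkl','rb'))
print(blk(w,[[343,240],[372,240],[341,298],[369,298]])[:2])
n=bot.get_state()['tool_rot'];print(2*np.degrees(np.arctan2(n[1],n[0])))
E
```

```text
(array([ 0.6032, -0.3287,  0.04  ]), np.float64(-7.8))
-276.7152781171939
```

Request:
carry_out(
  series=[
    [-1,10,-19,0,-1],
    [-1,11,-18,0,0],
    [-1,0,0,-40,0],
    [-1,0,0,-40,0],
    [-1,0,0,-30,0],
    [-1,0,0,-30,0],
    [-1,0,0,-20,0],
    [-1,0,0,0,0],
    [-1,0,0,-10,0],
    [-1,0,0,0,0],
    [-1,0,0,0,0],
  ],
)

```text
time_s: 22.7
tool_pos: [0.6043, -0.3273, 0.0418]
tool_rot: [2.362, 2.069, 0.001]
ft_force: [-0.1, 0.6, -0.6]
grip_width: 0.0848
grip_force: 0.0
```

Request:
carry_out(
  series=[
    [-1,-1,-1.5,-4,0],
    [1,0,0,0,0],
    [1,0,0,0,0],
    [1,0,0,0,0],
    [1,0,0,0,0],
    [1,0,0,0,0],
    [1,0,0,0,0],
  ],
)

```text
time_s: 23.28
tool_pos: [0.603, -0.3293, 0.0371]
tool_rot: [2.363, 2.068, 0.001]
ft_force: [1.0, 0.0, 2.8]
grip_width: 0.0428
grip_force: 63.8
```

Request:
carry_out(
  series=[
    [1,0,0,10,0],
    [1,0,0,25,0],
    [1,0,0,35,0],
    [1,0,0,35,0],
    [1,0,0,35,0],
    [1,0,0,0,0],
    [1,0,0,0,0],
  ],
)

```text
time_s: 23.87
tool_pos: [0.6033, -0.3291, 0.1788]
tool_rot: [2.361, 2.067, 0.002]
ft_force: [-0.2, 0.4, -3.5]
grip_width: 0.0428
grip_force: 63.2
```

Request:
carry_out(
  series=[
    [1,-9,33,0,1.2],
    [1,-9,34,0,1.2],
    [1,-9,34,0,1.2],
    [1,-9,34,0,1.2],
    [1,-9,34,0,1.2],
    [1,-9,34,0,1.2],
    [1,-9,34,0,1.2],
    [1,-9,34,0,1.2],
    [1,-9,34,0,1.2],
    [1,-9,34,0,1.2],
    [1,-9,34,0,1.2],
    [1,-9,33,0,1],
    [1,0,0,0,0],
    [1,0,0,-20,0],
    [1,0,0,-20,0],
    [1,0,0,-12,0],
    [1,0,0,0,0],
    [1,0,0,0,0],
  ],
)

```text
time_s: 25.37
tool_pos: [0.4932, 0.0767, 0.1232]
tool_rot: [-2.088, -2.343, 0.002]
ft_force: [0.3, -0.0, -2.6]
grip_width: 0.043
grip_force: 63.0
```

```bash
python3 - <<'E'
from h import *
import pickle
w=cam('wrist','w7.png');pickle.dump(w,open('w7.pkl','wb'))
s=bot.get_state();n=s['tool_rot'];print(s['tool_pos'],2*np.degrees(np.arctan2(n[1],n[0]))-90,s['joint_positions'].round(2),s['grip_width'])
E
```

```text
[0.4942263  0.07687509 0.12426593] -353.42319253752527 [ 0.8   0.27 -1.12  1.94  0.27  1.09 -0.31] 0.042741211551438084
```

View pics/w7.png

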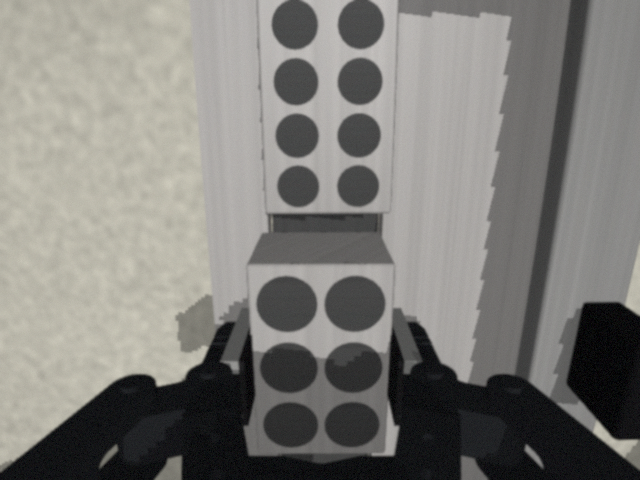

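Request:
carry_out(
  series=[
    [1,1,0,-6,0],
    [1,0,0,-6,0],
    [1,0,0,-6,0],
    [1,0,0,-5,0],
    [1,0,0,-3,0],
    [1,0,0,-2,0],
    [1,0,0,0,0],
    [1,0,0,0,0],
  ],
)

```text
time_s: 26.08
tool_pos: [0.4955, 0.077, 0.0964]
tool_rot: [-2.09, -2.345, -0.0]
ft_force: [0.7, 0.8, -3.1]
grip_width: 0.0432
grip_force: 63.2
```

Request:
carry_out(
  series=[
    [1,0,0,-1,0],
    [-1,0,0,0,0],
    [-1,0,0,0,0],
    [-1,0,0,0,0],
    [-1,0,0,0,0],
    [-1,0,0,35,0],
    [-1,0,0,40,0],
    [-1,0,0,40,0],
    [-1,-3,-37,0,0.3],
    [-1,-3,-37,0,0.3],
    [-1,-3,-37,0,0.3],
    [-1,-3,-37,0,0.3],
    [-1,-3,-37,0,0.3],
    [-1,-3,-37,0,0.3],
    [-1,-3,-37,0,0.3],
    [-1,-3,-37,0,0.3],
    [-1,-3,-37,0,0.3],
    [-1,-3,-37,0,0.2],
    [-1,0,0,0,0],
    [-1,0,0,0,0],
  ],
)

```text
time_s: 27.75
tool_pos: [0.4646, -0.2958, 0.21]
tool_rot: [-2.036, -2.392, -0.002]
ft_force: [0.6, 0.9, -0.6]
grip_width: 0.0856
grip_force: 0.0
```

```bash
python3 - <<'E'
from h import *
import pickle
w=cam('wrist','w8.png');pickle.dump(w,open('w8.pkl','wb'))
s=bot.get_state();n=s['tool_rot'];print(s['tool_pos'],2*np.degrees(np.arctan2(n[1],n[0]))-90,s['joint_positions'].round(2))
E
```

```text
[ 0.46536111 -0.29334873  0.21022966] -350.60279893921665 [ 1.33  0.24 -0.93  1.73  0.2   1.27  0.52]
```

View pics/w8.png

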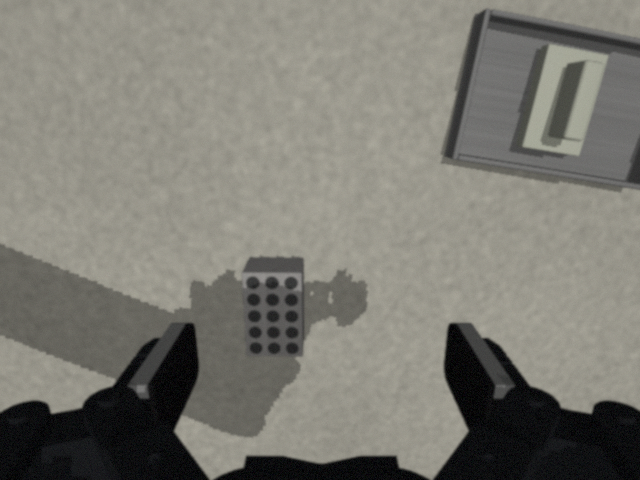

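```bash
python3 - <<'E'
from h import *
import pickle
w=pickle.load(open('w8.pkl','rb'))
print(blk(w,[[252,283],[291,282],[256,348],[292,347]])[:2])
E
```

```text
(array([ 0.4403, -0.3699,  0.04  ]), np.float64(9.2))
```

Request:
carry_out(
  series=[
    [-1,-12,-38,0,0],
    [-1,-13,-37,0,0],
    [-1,0,0,-40,0],
    [-1,0,0,-40,0],
    [-1,0,0,-30,0],
    [-1,0,0,-30,0],
    [-1,0,0,-20,0],
    [-1,0,0,0,0],
    [-1,0,0,-10,0],
    [-1,0,0,0,0],
    [-1,0,0,0,0],
  ],
)

```text
time_s: 28.72
tool_pos: [0.4414, -0.3681, 0.0416]
tool_rot: [2.028, 2.397, -0.0]
ft_force: [-0.6, 0.4, 0.9]
grip_width: 0.0856
grip_force: 0.0
```

Request:
carry_out(
  series=[
    [-1,-1,-2,-4,0],
    [1,0,0,0,0],
    [1,0,0,0,0],
    [1,0,0,0,0],
    [1,0,0,0,0],
    [1,0,0,0,0],
    [1,0,0,0,0],
  ],
)

```text
time_s: 29.3
tool_pos: [0.4399, -0.3705, 0.0371]
tool_rot: [2.029, 2.396, -0.0]
ft_force: [-0.8, 0.1, 4.0]
grip_width: 0.0431
grip_force: 63.4
```

Request:
carry_out(
  series=[
    [1,0,0,10,0],
    [1,0,0,25,0],
    [1,0,0,35,0],
    [1,0,0,35,0],
    [1,0,0,35,0],
    [1,0,0,0,0],
    [1,0,0,0,0],
  ],
)

```text
time_s: 29.88
tool_pos: [0.4402, -0.3706, 0.1785]
tool_rot: [2.028, 2.395, -0.001]
ft_force: [-0.9, -0.0, -2.8]
grip_width: 0.0431
grip_force: 62.9
```

Request:
carry_out(
  series=[
    [1,6,37,0,-0.3],
    [1,6,37,0,-0.3],
    [1,6,37,0,-0.3],
    [1,6,37,0,-0.3],
    [1,6,37,0,-0.3],
    [1,6,37,0,-0.3],
    [1,6,37,0,-0.3],
    [1,6,37,0,-0.3],
    [1,6,37,0,-0.3],
    [1,6,37,0,-0.2],
    [1,4,0,0,0],
    [1,0,0,0,0],
    [1,0,0,-20,0],
    [1,0,0,-20,0],
    [1,0,0,-12,0],
    [1,0,0,0,0],
    [1,0,0,0,0],
    [1,0,0,0,0],
  ],
)

```text
time_s: 31.38
tool_pos: [0.5037, -0.0004, 0.1248]
tool_rot: [2.091, 2.345, 0.001]
ft_force: [0.6, 0.4, -2.0]
grip_width: 0.0429
grip_force: 62.5
```

```bash
python3 - <<'E'
from h import *
s=bot.get_state();n=s['tool_rot'];print(s['tool_pos'],2*np.degrees(np.arctan2(n[1],n[0]))-90,s['joint_positions'].round(2),s['grip_width'])
E
```

```text
[ 5.03688567e-01 -3.96184197e-04  1.24813629e-01] 6.551433725852931 [ 0.93  0.27 -1.08  1.93  0.27  1.09 -0.15] 0.04292779839711752
```

Request:
carry_out(
  series=[
    [1,0.5,0,-6,0],
    [1,0,0,-6,0],
    [1,0,0,-6,0],
    [1,0,0,-5,0],
    [1,0,0,-3,0],
    [1,0,0,-2.5,0],
    [1,0,0,0,0],
    [1,0,0,0,0],
  ],
)

```text
time_s: 32.05
tool_pos: [0.5039, -0.0, 0.0958]
tool_rot: [-2.09, -2.345, -0.0]
ft_force: [0.0, -0.4, -3.2]
grip_width: 0.043
grip_force: 62.7
```

Request:
carry_out(
  series=[
    [1,0,0,-1,0],
    [-1,0,0,0,0],
    [-1,0,0,0,0],
    [-1,0,0,0,0],
    [-1,0,0,0,0],
    [-1,0,0,35,0],
    [-1,0,0,40,0],
    [-1,0,0,40,0],
    [-1,9,38,30,0],
    [-1,9,38,20,0],
    [-1,0,0,0,0],
    [-1,0,0,0,0],
    [-1,0,0,0,0],
  ],
)

```text
time_s: 33.13
tool_pos: [0.5198, 0.0679, 0.2539]
tool_rot: [2.089, 2.346, -0.001]
ft_force: [-0.2, -0.5, -0.4]
grip_width: 0.0855
grip_force: 0.0
```

```bash
python3 - <<'E'
from h import *
import pickle
w=cam('wrist');t=cam('scene');pickle.dump(w,open('w9.pkl','wb'))
a=cv2.resize(w['img'][0:400,140:480],None,fx=1.4,fy=1.4); b=cv2.resize(t['img'][150:350,260:400],None,fx=2.2,fy=2.8)
m=np.hstack([a,b[:560]])[:,:,::-1];print(m.shape);cv2.imwrite('pics/m.png',m)
print(proj(w,T([.4952,.0772,.1153],[[-.022,.113,.098],[.022,.113,.098],[-.022,.035,.098],[.022,-.035,.098],[-.022,-.113,.098],[.022,-.113,.098]]))@np.eye(2)*1.4-[196,0])
s=bot.get_state();print(s['tool_pos'])
E
```

```text
(560, 784, 3)
[[145.19598937  40.0189098 ]
 [249.42877321  39.59067402]
 [153.3817654  225.7921983 ]
 [249.81410126 369.76208329]
 [167.43081863 507.07892908]
 [250.00370158 507.29594385]]
[0.51956135 0.06656802 0.25319994]
```

View pics/m.png

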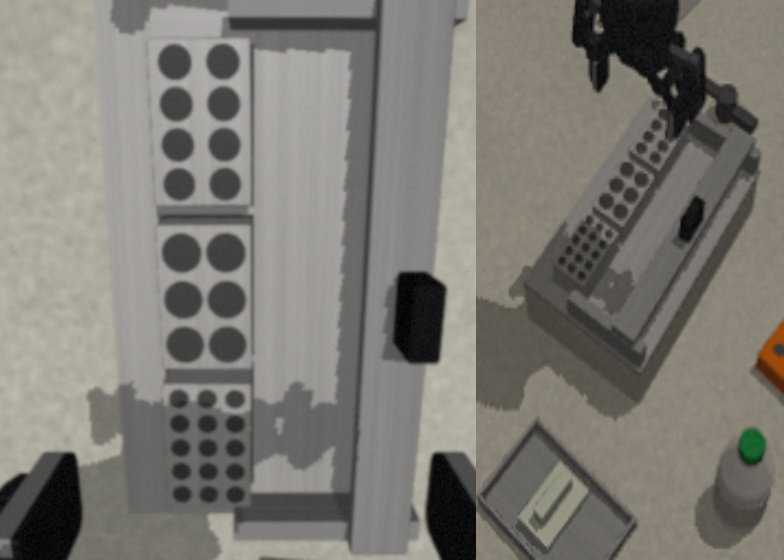

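The three blocks sit in the bays exactly at the predicted corners (e.g. (148,38), (251,508)), the blank lies in the tray, and the bar is back. Next, slide the bar home.

Request:
carry_out(
  series=[
    [-1,23,7,0,0],
    [-1,23,7,0,0],
    [-1,23,8,0,0],
    [-1,0,0,0,0],
    [-1,0,0,-36,0],
    [-1,0,0,-38,0],
    [-1,0,0,-38,0],
    [-1,0,0,0,0],
    [1,0,0,0,0],
    [1,0,0,0,0],
    [1,0,0,0,0],
    [1,0,0,0,0],
    [1,0,0,0,0],
    [1,0,0,0,0],
    [1,0,0,0,0],
  ],
)

```text
time_s: 34.48
tool_pos: [0.588, 0.09, 0.1437]
tool_rot: [-2.09, -2.345, 0.004]
ft_force: [-5.7, -1.0, 8.2]
grip_width: 0.0129
grip_force: 60.4
```

Request:
carry_out(
  series=[
    [1,-8,-0.9,0,0],
    [1,-10,-1.1,0,0],
    [1,-12,-1.4,0,0],
    [1,-12,-1.4,0,0],
    [1,-10,-1.1,0,0],
    [1,-6,-0.7,0,0],
    [1,-2,-0.2,0,0],
    [1,0,0,0,0],
    [1,0,0,0,0],
    [1,0,0,0,0],
  ],
)

```text
time_s: 35.32
tool_pos: [0.5292, 0.0832, 0.1437]
tool_rot: [2.089, 2.343, 0.0]
ft_force: [-0.5, -1.5, 9.3]
grip_width: 0.0126
grip_force: 61.1
```

Request:
carry_out(
  series=[
    [-1,0,0,0,0],
    [-1,0,0,0,0],
    [-1,0,0,0,0],
    [-1,0,0,0,0],
    [-1,0,0,35,0],
    [-1,0,0,40,0],
    [-1,0,0,35,7],
    [-1,0,10,0,7],
    [-1,-7,13,0,7],
    [-1,-7,13,0,7],
    [-1,-7,13,0,7],
    [-1,-7,13,0,7],
    [-1,-8,13,0,7],
    [-1,-8,13,0,7],
    [-1,-8,13,0,7],
    [-1,-8,13,0,7],
    [-1,-8,13,0,7],
    [-1,-8,13,0,7],
    [-1,0,0,0,4],
    [-1,0,0,0,0],
  ],
)

```text
time_s: 36.98
tool_pos: [0.4521, 0.2243, 0.252]
tool_rot: [0.132, -3.139, 0.001]
ft_force: [-0.3, -1.3, -0.6]
grip_width: 0.0853
grip_force: 0.0
```

```bash
python3 - <<'E'
from h import *
s=bot.get_state();n=s['tool_rot'];print(s['tool_pos'],2*np.degrees(np.arctan2(n[1],n[0]))-90,s['joint_positions'].round(2),s['grip_width'])
print('knob90, piv',T([.4952,.0772,.1153],[[-.023,.15,0],[.052,.15,0],[.052,.225,0]]))
E
```

```text
[0.452097   0.22428479 0.25200653] -265.1770444443605 [ 0.76  0.17 -1.36  1.77  0.17  1.34  1.02] 0.08530564609499212
knob90, piv [[0.45509601 0.22355802 0.        ]
 [0.52959803 0.23218637 0.        ]
 [0.52096968 0.3066884  0.        ]]
```

Request:
carry_out(
  series=[
    [-1,2,0,0,-7],
    [-1,0,0,0,-7],
    [-1,0,0,0,-7],
    [-1,0,0,0,-7],
    [-1,0,0,0,-7],
    [-1,0,0,0,0],
    [-1,0,0,0,0],
  ],
)

```text
time_s: 37.57
tool_pos: [0.4551, 0.2228, 0.252]
tool_rot: [-0.822, -3.032, 0.001]
ft_force: [-0.2, 0.7, -0.3]
grip_width: 0.085
grip_force: 0.0
```

```bash
python3 - <<'E'
from h import *
s=bot.get_state();n=s['tool_rot'];print(s['tool_pos'],2*np.degrees(np.arctan2(n[1],n[0]))-90,s['joint_positions'].round(3),s['grip_width'])
E
```

```text
[0.45513963 0.22283641 0.25201006] -300.34338564637903 [ 0.668  0.132 -1.243  1.77   0.129  1.331  0.438] 0.0850101570659921
```

Request:
carry_out(
  series=[
    [-1,0,1,-35,0],
    [-1,0,0,-36,0],
    [-1,0,0,-36,0],
    [-1,0,0,0,0],
    [-1,0,0,0,0],
    [1,0,0,0,0],
    [1,0,0,0,0],
    [1,0,0,0,0],
    [1,0,0,0,0],
    [1,0,0,0,0],
    [1,0,0,0,0],
    [1,0,0,0,0],
  ],
)

```text
time_s: 38.57
tool_pos: [0.4558, 0.2245, 0.1461]
tool_rot: [0.824, 3.03, 0.001]
ft_force: [0.9, -1.1, 5.1]
grip_width: 0.0166
grip_force: 58.4
```

```bash
python3 - <<'E'
from h import *
s=bot.get_state();print(s['tool_pos'],s['joint_positions'].round(3),s['grip_width'])
p=np.array([.5296,.2322]);k=s['tool_pos'][:2]-p;r=np.hypot(*k);a=np.degrees(np.arctan2(k[1],k[0]))%360;print(r,a-96.6)
N=13;th=np.radians(np.linspace(a,96.6,N+1));q=p+np.linspace(r,.075,N+1)[:,None]*np.c_[np.cos(th),np.sin(th)]
print((np.diff(q,axis=0)*1e3).round(1).tolist(),(a-96.6)/N)
E
```

```text
[0.45578064 0.22452713 0.14614517] [ 0.546  0.282 -1.177  1.902  0.287  1.143  0.302] 0.016550995693126947
0.07421705577153727 89.33408208886269
[[-0.4, 8.9], [0.6, 8.9], [1.7, 8.8], [2.7, 8.5], [3.7, 8.1], [4.7, 7.6], [5.5, 7.0], [6.4, 6.3], [7.1, 5.5], [7.7, 4.6], [8.2, 3.7], [8.6, 2.7], [8.8, 1.6]] 6.871852468374053
```

Request:
carry_out(
  series=[
    [1,-0.4,8.9,0,-6.9],
    [1,0.6,8.9,0,-6.9],
    [1,1.7,8.8,0,-6.9],
    [1,2.7,8.5,0,-6.9],
    [1,3.7,8.1,0,-6.9],
    [1,4.7,7.6,0,-6.9],
    [1,5.5,7,0,-6.9],
    [1,6.4,6.3,0,-6.9],
    [1,7.1,5.5,0,-6.9],
    [1,7.7,4.6,0,-6.9],
    [1,0,0,0,0],
    [1,0,0,0,0],
  ],
)

```text
time_s: 39.57
tool_pos: [0.497, 0.2977, 0.1461]
tool_rot: [2.396, 2.028, 0.003]
ft_force: [3.4, -2.2, 4.6]
grip_width: 0.0159
grip_force: 58.6
```

Request:
carry_out(
  series=[
    [1,8.2,3.7,0,-6.9],
    [1,8.6,2.7,0,-6.9],
    [1,8.8,1.6,0,-6.9],
    [1,1,0,0,0],
    [1,0,0,0,0],
    [1,0,0,0,0],
  ],
)

```text
time_s: 40.07
tool_pos: [0.5203, 0.3047, 0.1459]
tool_rot: [2.719, 1.568, -0.007]
ft_force: [-4.5, -7.8, 10.6]
grip_width: 0.0166
grip_force: 59.5
```

```bash
python3 - <<'E'
from h import *
s=bot.get_state();print(s['tool_pos'],s['joint_positions'].round(3),s['grip_width'],s['ft_force'])
k=s['tool_pos'][:2]-[.5296,.2322];print(np.hypot(*k),np.degrees(np.arctan2(k[1],k[0]))-96.6)
E
```

```text
[0.52033318 0.30467604 0.14590007] [ 0.068  0.408 -0.795  1.678  0.312  1.192 -1.329] 0.016584459145583406 [-4.52329866 -7.76191495 10.56522182]
0.07306606531177776 0.6863295363179986
```

Request:
carry_out(
  series=[
    [1,2,0,0,0],
    [1,0,0,0,0],
    [1,0,0,0,0],
    [-1,0,0,0,0],
    [-1,0,0,0,0],
    [-1,0,0,0,0],
    [-1,0,0,0,0],
    [-1,0,0,35,0],
    [-1,0,0,40,0],
    [-1,0,0,40,0],
    [-1,0,-20,30,0],
    [-1,0,-30,20,3],
    [-1,5,-35,0,3],
    [-1,5,-35,0,3],
    [-1,0,-35,0,3],
    [-1,0,-35,0,3],
    [-1,0,-35,0,3],
    [-1,0,-35,0,3],
    [-1,0,-35,0,3],
    [-1,0,-35,0,3],
  ],
)

```text
time_s: 41.73
tool_pos: [0.5331, -0.0251, 0.3102]
tool_rot: [2.278, 2.163, 0.0]
ft_force: [0.1, -0.9, 0.6]
grip_width: 0.0853
grip_force: 0.0
```

Request:
carry_out(
  series=[
    [-1,-5,-38,0,3],
    [-1,-5,-38,0,3],
    [-1,-5,-38,0,3],
    [-1,-5,-38,0,3],
    [-1,-5,-38,0,3],
    [-1,-5,-38,0,3],
    [-1,-5,-38,0,0],
    [-1,-5,-38,0,0],
    [-1,-5,-38,0,0],
    [-1,-5,-38,0,0],
    [-1,-5,-38,0,0],
    [-1,0,0,0,0],
    [-1,0,0,0,0],
  ],
)

```text
time_s: 42.82
tool_pos: [0.4767, -0.4444, 0.3085]
tool_rot: [-1.92, -2.484, -0.0]
ft_force: [-0.4, 0.7, -0.2]
grip_width: 0.0853
grip_force: 0.0
```

```bash
python3 - <<'E'
from h import *
import pickle
s=bot.get_state();print(s['tool_pos'],s['ft_force'])
c=cam('top','top9.png');o=pickle.load(open('top0.pkl','rb'))['img']
g=lambda i:cv2.cvtColor(i,cv2.COLOR_RGB2GRAY)[195:300,180:365]
d=cv2.GaussianBlur(cv2.absdiff(g(o),g(c['img'])),(3,3),0)
n,l,st,ce=cv2.connectedComponentsWithStats((d>25).astype(np.uint8))
print([(x[:5]+[180,195,0,0,0]).tolist() for x in st[1:] if x[4]>3])
# lever darkness mask in both: fit angle from dark lever pixels left of the station
for i in (o,c['img']):
    q=cv2.cvtColor(i,cv2.COLOR_RGB2GRAY)[225:255,186:236]; ys,xs=np.nonzero(q<62); print(len(xs),xs.mean()+186,ys.mean()+225,np.degrees(np.arctan(np.polyfit(xs,ys,1)[0])))
    t=cv2.cvtColor(i,cv2.COLOR_RGB2GRAY)[238:255,275:305]; ys,xs=np.nonzero(t<55); print('tab',len(xs),xs.mean()+275,ys.mean()+238)
E
```

```text
[ 0.47665995 -0.4444056   0.30852197] [-0.37482209  0.67357457 -0.1613375 ]
[[196, 235, 4, 3, 5], [244, 257, 29, 16, 283], [275, 257, 67, 18, 650]]
109 205.36697247706422 239.7981651376147 5.626148669195057
tab 94 290.6489361702128 246.8404255319149
107 204.9532710280374 239.2803738317757 6.887025642594451
tab 87 290.7586206896552 246.3448275862069
```

```bash
python3 -c "
from bench import bot
print(bot.finish_job())"
```

```text
the job is handed in; nothing more can be done
None
```

I finished the job and handed it in; no score came back. The one blank is in the tray, all three blocks are seated, the bar is home to within about 1 mm, and the lever is locked at about 0 rad, both estimated from the images.

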